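Point out the red-capped tube for the witness, then shut the reader

TASK

A colleague is witnessing the loading of the block reader: point at the tube with the red cap that stands in the reader's block by coming straight down over it, keeping the fingertips about 2 cm directly above its cap for 2 seconds without touching anything, and pointing at none of the green-capped tubes. When it has been shown, go behind the open smoked lid and push it gently over with the fingertips until it lies fully shut. Do not pinch the lid or touch any tube, and leave the pipettes, bottles and other things on the bench where they are.

Things in the scene. Friction and masses are not known exactly. Their poses are not given: they have to be found in the camera images.
- reader: the block reader: black bench instrument, 300 mm deep, 230 mm wide, fixed. Origin: centre of its underside, on the bench; its x runs from the control deck at its front to the hinges at its back, y to its left, z up. The white block with 8 x 5 tube wells (18 mm apart) lies 13 mm before to 96 mm behind the origin, its top 100 mm above the bench; the walls round it are 93 to 109 mm to either side and 126 mm high (110 mm at the front).
- reader_lid (a joint): opening angle of the reader's lid in rad: 0 shut, lying flat on the walls; about 1.57 upright; stop at 1.95. It starts open at 1.45 to 1.7. A stiff friction hinge: it stays at any angle and never falls by itself; about 2 N at its free edge turn it when it stands open, 1 N when it is nearly flat.
- lid_hinge (a point): the middle of the lid's hinge axis, 146 mm behind the reader's origin and 128.5 mm above the bench; the axis runs along the reader's y. Its axes are the reader's.
- lid_edge (a point): middle of the free edge of the lid, on its outer face (the back when the lid stands open, the top when it is shut). The lid is a smoked clear panel in a black frame, 218 mm wide, about 4 mm thick, reaching 210 mm from the hinge axis; the outer face lies 2 mm outside the plane through the axis. Its x points along the lid from the free edge to the hinge, its z out of the outer face.
- cap_red (a point): centre of the top of the red cap of the tube to point at. The tube stands upright and firmly in a well of the reader's block, its white neck and red cap (13 mm across) rising 13.5 mm above the block: the cap's top is 113.5 mm above the bench.
- cap_green1 (a point): the same point of green-capped tube 1 of 4, which stands in the block in the same way. The tubes stand 40 mm or more apart and change places.
- cap_green2 (a point): the same point of green-capped tube 2 of 4, which stands in the block in the same way. The tubes stand 40 mm or more apart and change places.
- cap_green3 (a point): the same point of green-capped tube 3 of 4, which stands in the block in the same way. The tubes stand 40 mm or more apart and change places.
- cap_green4 (a point): the same point of green-capped tube 4 of 4, which stands in the block in the same way. The tubes stand 40 mm or more apart and change places.
- swabs: orange strip, 75 mm long, lying in the pink tray to the left; loose, origin at its underside
- felt_pen: black marker, 137 mm long, lying on the notebook on the clipboard to the right; loose, origin at its underside
- pipette_violet: hand pipette with a violet grip, 242 mm long, lying on the bench to the left; loose, origin at its underside
- pipette_blue: hand pipette with a pale blue grip, 242 mm long and 25 mm high, lying on the bench behind the reader; loose, origin at its underside
- vial_brown: brown vial with a black cap, 34 mm across, 80 mm high, standing to the right; loose, origin at its underside
- bottle_redcap: small white bottle with a red screw cap, 35 mm across, 74 mm high, standing to the right; loose, origin at its underside
- spare_tube: a spare micro tube with a red cap, 43 mm long, lying loose on the bench to the left of the reader: it is not the tube to point at; loose, origin at its underside

How it is judged:
On the way:
1. with the lid open, the fingers dwell for 1.5 s straight above the red cap (grasp point within 14 mm sideways and 55 mm in all, so the tips within about 36 mm of it), touching nothing (horizontal distance between the grasp point and cap_red below 0.014 m and distance between the grasp point and cap_red below 0.055 m and value of joint reader_lid above 1.2 rad and contact force between the fingers and anything else below 0.2 N), for 1.5 s.
At the end, for the whole second after the job is handed in: the lid is shut to within 0.04 rad (about 8 mm at its free edge) and at rest, and the loose things lie within 15 mm of where they were (value of joint reader_lid below 0.04 rad and velocity of joint reader_lid between -0.05 and 0.05 rad/s and distance of each of swabs, felt_pen, pipette_violet, pipette_blue, vial_brown, bottle_redcap, spare_tube from where it was at the start of the episode below 0.015 m); the robot touches nothing.
It fails at once if a tube in the block is touched (contact force between any of the fingers, the arm and tube_red above 0.3 N or contact force between any of the fingers, the arm and tube_green1 above 0.3 N or contact force between any of the fingers, the arm and tube_green2 above 0.3 N or contact force between any of the fingers, the arm and tube_green3 above 0.3 N or contact force between any of the fingers, the arm and tube_green4 above 0.3 N).
It fails at once if while the lid is open, the fingers point at a green-capped tube (grasp point within 14 mm sideways and 55 mm in all of its cap) (value of joint reader_lid above 1.2 rad and ((horizontal distance between the grasp point and cap_green1 below 0.014 m and distance between the grasp point and cap_green1 below 0.055 m) or (horizontal distance between the grasp point and cap_green2 below 0.014 m and distance between the grasp point and cap_green2 below 0.055 m) or (horizontal distance between the grasp point and cap_green3 below 0.014 m and distance between the grasp point and cap_green3 below 0.055 m) or (horizontal distance between the grasp point and cap_green4 below 0.014 m and distance between the grasp point and cap_green4 below 0.055 m))).
It fails at once if the lid is slammed (faster than 2.5 rad/s) or pressed with over 60 N (velocity of joint reader_lid below -2.5 rad/s or contact force between the fingers and reader_lid above 60 N).
It fails at once if the lid is pinched or pushed on its inner face (the fingers touch it while the grasp point is not outside its outer face) (contact force between the fingers and reader_lid above 0.5 N and z of the grasp point in the frame of lid_edge below 0.003 m).
It fails at once if a loose thing on the bench is moved by more than 15 mm (distance of any of swabs, felt_pen, pipette_violet, pipette_blue, vial_brown, bottle_redcap, spare_tube from where it was at the start of the episode above 0.015 m).
It also fails if it takes over 48 s, if anything falls off the work surface, if the arm or the gripper's body presses on something with over 40 N, if the wrist force passes 120 N, or if a joint passes its speed limit or range.

ROBOT

A 6-joint arm with a two-finger parallel gripper is mounted at the origin on a cart in front of the work surface, level with it; the furniture and walls round the work are solid. World frame = base frame: x ahead of the robot, y to its left, z up, the work surface at z = 0. Lengths are in m, angles in rad, forces in N, time in s.
With the tool pointing down it reaches from about 0.35 to 0.975 m from the base axis. Payload 4.9 kg.
Tool frame: the origin (TCP) lies on the centre line of the jaws, within the pads' length; the fingertips stand 17 mm ahead of it and the grasp point (between the pads) lies 2 mm behind it (ctrl.tcp_to_tips is the x of the fingertips in the tool frame, in m); x points along the fingers, z is the direction in which the jaws open and shut, and the axes are right-handed (so a half turn about x gives the same grasp; the last joint's range is limited). The gripper opens to 85 mm and grips with 20 to 120 N. Pads are 22 mm wide; open, the fingers measure 114 mm over their backs; the gripper's body (76 mm by 85 mm) begins 54 mm behind the grasp point. The pads swing forward as they close: fully open they stand 13 mm farther back than shut.
Start: joints at [-1.267, 0.053, 1.613, -0, 1.476, -0.119], TCP at [0.256, -0.57, 0.248] pointing down, gripper open.
Joint ranges: [-3.01, 3.01], [-1.01, 2.22], [0.06, 2.58], [-1.02, 4.17], [0.09, 2.62], [-3.14, 3.14]. Speed limits (rad/s): [2.57, 2.57, 3.14, 3.14, 3.14, 3.14].

INTERFACE

Orientations are given as a rotation vector (axis times angle).
In Python, from station import ctrl, cams, finder gives the robot as it stands.
- The arm moves only by the tool step_arm, never from a script. Its argument "moves" is a list of rows, each a list of 3 entries, a list of its own where there are three numbers: the shift along the tool's x, y, z in cm, then the turn, a rotation vector about the tool's x, y, z in degrees, then the opening, from 0 (shut) to 1 (fully open). A call has exactly 10 rows; each row is the pose to reach, as a shift and turn from the pose measured when the call began, along the tool's axes at that moment; what a row does not reach only later rows make up. A row lasts 1/12 s, in which the tool goes at most 41.7 mm and 7.16 degrees, less where a joint would pass 70% of its speed; a pose out of reach is approached as far as the arm can. A call with a gripper value outside its range is refused whole. The fingers move at their own pace and stop on an object; "grip_force" is the grip in N (left out, the last holds). Time passes only in rows, so rows that repeat a pose let the fingers close, or fill a call up. It gives the time, the measured TCP pose, the force and the opening at its end, in the units of the state.
- ctrl.get_obs(): the state, without advancing time (a new reading comes with each control period).
- cams.get_image(name): name is "scene" or "top" or "wrist"; returns a dict with "pixels" (480x640x3 uint8, blue, green, red), "fx", "fy", "cx", "cy" (pixels), "position" and "attitude" of the camera in the world. Camera axes: x right, y up, looking along -z (the intrinsics and any distortion apply to the point x, -y, -z); pixel columns grow to the right and rows downward; lengths in m; the calibration is good to about 2 mm. A picture is of the moment at which its call begins. There is no depth.
- ctrl.finish_job(): hands the job in, once; it reports no verdict.
Trained networks look in the newest picture that a camera, given by its name, has taken for a name from the list of things; names that differ only in an ending like _2 or _b are one class to them, and where a whole thing is asked for, a point or a joint stands for the part that bears it (a point fixed in the world has none). Each returns a list of dicts, best first, with "conf" (0 to 1); they miss things now and then, are a little off and sometimes report something else, mostly with a low value. They report only what shows in the picture. A call takes as long as a camera call.
- finder.find_in(camera, name): "at" ([column, row] in pixels, amid what is visible of it).
- finder.regions_of(camera, name): "region" (480x640 bool, what is visible of it) and "at" ([column, row] in pixels, amid what is visible of it).
- finder.tip_of(camera, name): "at" ([column, row] in pixels: a listed point, or the origin of a listed thing).
The state is a dict: "t": time; "q": joint angles; "dq": joint speeds; "effort": joint torques, N m; "tool_pos": TCP position; "tool_rot": TCP orientation; "contact_force": force on the tool from outside, world axes, zero at the start; "wrist_torque": the same for the moment, N m; "opening": finger opening in m.
Only numpy, scipy, OpenCV 4.12 (cv2) and the standard library are available. Lean on these libraries where they do the work, as an engineer would, in place of code of your own. Each camera call takes 0.05 s, during which the arm holds its last target. There are 200 camera calls.

## Working session

There is one attempt and no reset: what is moved stays moved. The work goes in short steps, Python scripts to look and compute and a tool call to move; the robot and the scene stay as the last step left them, time stands still between calls to the robot, and variables do not carry over. Pictures are saved under pics/ and viewed, on a budget of 10 in all, crops included, one or two more only if the job needs it, and the job is handed in when it is done.

Besides the shell and the picture viewer there is one more tool, called as a command line: name --argument value ..., lists and objects as JSON in quotes. step_arm: Moves the arm, as the interface text tells. Its arguments: {"type":"object","properties":{"moves":{"type":"array"},"grip_force":{"type":"number"}},"required":["moves"]}

```bash
mkdir -p pics
cat > h.py <<'E'
from station import ctrl,cams,finder
import numpy as np,cv2
from scipy.spatial.transform import Rotation as R
def rot(a):
    a=np.array(a,float)
    if a.shape==(3,3): return a
    return R.from_rotvec(a).as_matrix() if a.size==3 else R.from_quat(a).as_matrix()
def ray(im,p):
    d=np.array([(p[0]-im["cx"])/im["fx"],-(p[1]-im["cy"])/im["fy"],-1.])
    return np.array(im["position"]),rot(im["attitude"])@d
def onz(im,p,z):
    o,d=ray(im,p); return o+d*(z-o[2])/d[2]
def tri(rs):
    A=0;b=0
    for o,d in rs:
        d=d/np.linalg.norm(d);P=np.eye(3)-np.outer(d,d);A=A+P;b=b+P@o
    return np.linalg.solve(A,b)
E
python3 - <<'E'
from h import *
np.set_printoptions(precision=3,suppress=True)
for c in ["scene","top"]:
    im=cams.get_image(c); cv2.imwrite(f"pics/{c}0.png",im["pixels"])
    print(c,[k for k in im],im["fx"],im["position"],im["attitude"])
    for n,z in [("reader",0),("lid_hinge",.1285),("lid_edge",.335),("cap_red",.1135),("cap_green1",.1135),("spare_tube",0),("pipette_blue",0),("vial_brown",0),("bottle_redcap",0)]:
        for r in finder.tip_of(c,n)[:5]:
            print(n,np.array(r["at"]),round(r["conf"],2),onz(im,r["at"],z))
print(ctrl.get_obs(), ctrl.tcp_to_tips)
E
```

```text
scene ['pixels', 'fx', 'fy', 'cx', 'cy', 'position', 'attitude'] 552.5318113579552 [-0.435 -0.543  1.038] [ 0.832 -0.467 -0.916]
reader [294.1 300.8] 0.85 [0.467 0.113 0.   ]
lid_hinge [321. 234.] 0.57 [0.62  0.127 0.128]
lid_edge [322.7 166.8] 0.4 [0.631 0.132 0.335]
cap_red [313.2 276.2] 0.56 [0.472 0.054 0.114]
cap_red [321.2 167.9] 0.55 [0.958 0.345 0.114]
cap_red [465.4 371.5] 0.33 [ 0.392 -0.39   0.113]
cap_red [451.1 311.8] 0.22 [ 0.546 -0.294  0.114]
cap_green1 [295.8 255.8] 0.53 [0.516 0.14  0.114]
cap_green1 [274.2 258.7] 0.41 [0.473 0.181 0.114]
spare_tube [210.5 276.9] 0.6 [0.415 0.371 0.   ]
pipette_blue [364.3 255.5] 0.52 [0.75  0.052 0.   ]
vial_brown [434.2 304.8] 0.7 [ 0.667 -0.214  0.   ]
vial_brown [314.9 265.8] 0.3 [0.625 0.15  0.   ]
bottle_redcap [451.7 315.1] 0.78 [ 0.656 -0.269  0.   ]
bottle_redcap [365.  258.5] 0.19 [0.738 0.043 0.   ]
top ['pixels', 'fx', 'fy', 'cx', 'cy', 'position', 'attitude'] 473.41472312150273 [0.415 0.105 1.324] [ 0.105 -0.106 -1.55 ]
reader [312.9 284. ] 0.86 [0.47  0.113 0.   ]
lid_hinge [307.5 222.7] 0.85 [0.621 0.129 0.129]
lid_hi
[... 589 characters left out ...]
pette_blue [196.2 236.3] 0.54 [0.598 0.445 0.   ]
vial_brown [432.6 216. ] 0.69 [ 0.669 -0.224  0.   ]
bottle_redcap [446.6 217.7] 0.71 [ 0.665 -0.263  0.   ]
bottle_redcap [433.4 217. ] 0.28 [ 0.666 -0.226  0.   ]
bottle_redcap [303.  267.9] 0.18 [0.514 0.141 0.   ]
{'t': 1.0, 'q': array([-1.267,  0.053,  1.613, -0.   ,  1.476, -0.119]), 'dq': array([-0.   ,  0.001,  0.   ,  0.   ,  0.001, -0.001]), 'effort': array([  0.   , -39.369, -37.047,  -0.   ,   0.   ,   0.   ]), 'tool_pos': array([ 0.256, -0.57 ,  0.248]), 'tool_rot': array([ 0.892,  1.38 , -0.892]), 'contact_force': array([-0.005, -0.97 ,  0.421]), 'wrist_torque': array([0.005, 0.006, 0.013]), 'opening': 0.08503428455403135} 0.017
```

Run:
```python
from h import *
a=cv2.imread("pics/scene0.png")[140:380,150:490]; b=cv2.imread("pics/top0.png")[150:350,150:490]
v=np.vstack([cv2.resize(a[:, :],(0,0),fx=2,fy=2)[:,:],]) 
cv2.imwrite("pics/s.png",v); cv2.imwrite("pics/t.png",cv2.resize(b,(0,0),fx=2.3,fy=2.3,interpolation=cv2.INTER_CUBIC))
```

```text
(no output)
```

View pics/s.png

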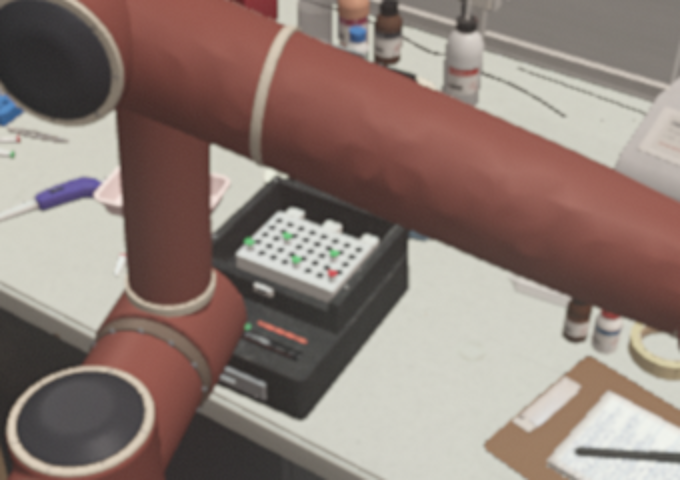

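View pics/t.png

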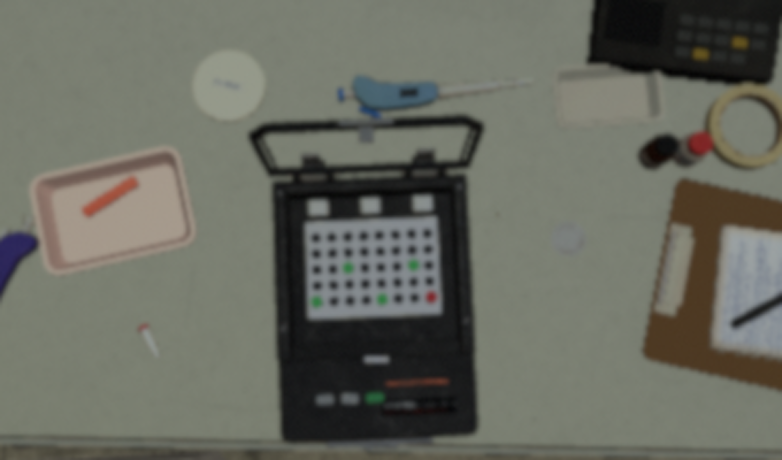

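```bash
cat >> h.py <<'E'
def delta(target):
    o=ctrl.get_obs(); return 100*rot(o["tool_rot"]).T@(np.array(target)-o["tool_pos"])
E
python3 - <<'E'
from h import *
np.set_printoptions(precision=3,suppress=True)
M=rot(ctrl.get_obs()["tool_rot"]);print(M);print(delta([.475,.049,.215]))
E
```

```text
[[-0.     0.912  0.41 ]
 [ 0.     0.41  -0.912]
 [-1.    -0.    -0.   ]]
[  3.331  45.326 -47.478]
```

step_arm --moves '[[[0.1, 1.2, -1.3], [2, 0, 0], 0], [[0.2, 3.4, -3.6], [4, 0, 0], 0], [[0.4, 6, -6.3], [6, 0, 0], 0], [[0.6, 8.6, -9], [8, 0, 0], 0], [[0.8, 11.2, -11.7], [10, 0, 0], 0], [[1, 13.8, -14.4], [12, 0, 0], 0], [[1.2, 16.4, -17.1], [14, 0, 0], 0], [[1.4, 19, -19.8], [16, 0, 0], 0], [[1.6, 21.6, -22.5], [18, 0, 0], 0], [[1.8, 24.2, -25.2], [20, 0, 0], 0]]'

```text
t: 1.83
tool_pos: [0.374, -0.2392, 0.2305]
tool_rot: [1.156, 1.241, -1.156]
contact_force: [1.5, -0.1, -0.7]
opening: 0.0001
```

Run:
```python
from h import *
np.set_printoptions(precision=3,suppress=True)
M=rot(ctrl.get_obs()["tool_rot"]);print(M);print(delta([.475,.049,.215]))
```

```text
[[ 0.001  0.997  0.071]
 [-0.001  0.071 -0.997]
 [-1.     0.001  0.001]]
[  1.539  12.134 -28.026]
```

step_arm --moves '[[[0.2, 1.5, -3.5], [0, 0, 0], 0], [[0.4, 3, -7], [0, 0, 0], 0], [[0.6, 4.5, -10.5], [0, 0, 0], 0], [[0.8, 6, -14], [0, 0, 0], 0], [[1, 7.5, -17.5], [0, 0, 0], 0], [[1.2, 9, -21], [0, 0, 0], 0], [[1.4, 10.4, -24], [0, 0, 0], 0], [[1.5, 11.4, -26.4], [0, 0, 0], 0], [[1.5, 12, -27.6], [0, 0, 0], 0], [[1.5, 12.1, -28], [0, 0, 0], 0]]'

```text
t: 2.67
tool_pos: [0.475, 0.0507, 0.2154]
tool_rot: [1.154, 1.243, -1.154]
contact_force: [0.0, 0.3, -0.3]
opening: -0.0002
```

```bash
cat > look.py <<'E'
from h import *
import sys
np.set_printoptions(precision=4,suppress=True)
print(ctrl.get_obs()["tool_pos"],ctrl.get_obs()["q"])
out=[]
for c in ["wrist","top","scene"]:
    im=cams.get_image(c); out.append(im["pixels"]); print(c,im["position"],im["attitude"])
    for n,z in [("cap_red",.1135),("cap_green1",.1135),("lid_hinge",.1285),("lid_edge",.335)]:
        for r in finder.tip_of(c,n)[:4]:
            if r["conf"]>.25: print(n,np.array(r["at"]),round(r["conf"],2),onz(im,r["at"],z))
cv2.imwrite(sys.argv[1],np.vstack([np.hstack([cv2.resize(out[0],(400,300)),cv2.resize(out[1][120:360,150:470],(400,300))]),np.hstack([cv2.resize(out[2][100:400,150:550],(400,300)),cv2.resize(out[0][240:,:],(400,300))])]))
E
python3 look.py pics/l1.png
```

```text
[0.475  0.0507 0.2154] [-0.0495 -0.2905  1.9824 -0.0001  1.4489  1.4467]
wrist [0.5445 0.0561 0.3405] [-0.2242  0.2084 -1.4863]
cap_red [326.3 234. ] 0.67 [0.4798 0.0504 0.1135]
cap_green1 [241.6 231.9] 0.9 [0.4771 0.1063 0.1135]
cap_green1 [298.6 180.7] 0.75 [0.5135 0.0705 0.1135]
cap_green1 [184.  175.8] 0.66 [0.5113 0.143  0.1135]
cap_green1 [136.8 233.1] 0.59 [0.4711 0.1754 0.1135]
top [0.4146 0.1051 1.3239] [ 0.1051 -0.1061 -1.5497]
cap_red [145.9 279.1] 0.29 [0.4697 0.5381 0.1135]
cap_green1 [290.  280.4] 0.56 [0.4733 0.1707 0.1135]
cap_green1 [301. 266.] 0.44 [0.5106 0.1435 0.1135]
lid_hinge [309.7 222.4] 0.64 [0.6216 0.1233 0.1285]
lid_hinge [306.  205.6] 0.63 [0.6652 0.1337 0.1285]
lid_edge [308.1 202.1] 0.71 [0.6296 0.1245 0.335 ]
lid_edge [483.2 279.9] 0.49 [ 0.471  -0.2441  0.335 ]
scene [-0.4351 -0.5433  1.0382] [ 0.8322 -0.4667 -0.916 ]
cap_red [316.3 275.2] 0.43 [0.4793 0.0497 0.1135]
cap_green1 [314.8 269.5] 0.52 [0.4963 0.0656 0.1135]
cap_green1 [272.5 260.4] 0.48 [0.4651 0.1802 0.1135]
cap_green1 [294.  260.2] 0.47 [0.4977 0.1331 0.1135]
cap_green1 [298.  268.4] 0.37 [0.4755 0.1046 0.1135]
lid_hinge [322.8 233.4] 0.56 [0.6256 0.1244 0.1285]
```

View pics/l1.png

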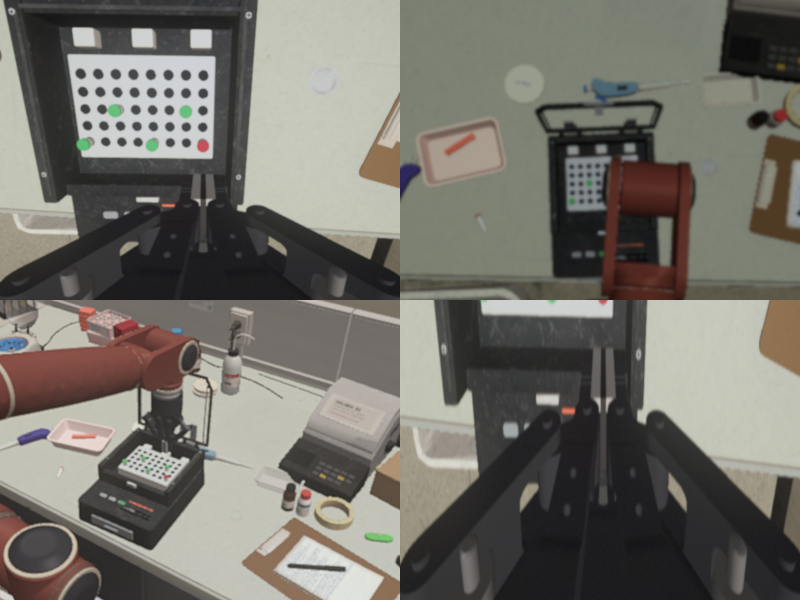

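step_arm --moves '[[[0.5, 0.1, 0], [0, 0, 0], 0], [[1.3, 0.2, 0], [0, 0, 0], 0], [[2.2, 0.35, 0], [0, 0, 0], 0], [[3.1, 0.35, 0], [0, 0, 0], 0], [[4, 0.35, 0], [0, 0, 0], 0], [[4.9, 0.35, 0], [0, 0, 0], 0], [[5.6, 0.35, 0], [0, 0, 0], 0], [[6.2, 0.35, 0], [0, 0, 0], 0], [[6.5, 0.35, 0], [0, 0, 0], 0], [[6.5, 0.35, 0], [0, 0, 0], 0]]'

```text
t: 4.25
tool_pos: [0.4777, 0.0489, 0.1494]
tool_rot: [1.156, 1.242, -1.157]
contact_force: [0.4, 1.0, -0.1]
opening: 0.0001
```

```bash
python3 look.py pics/l2.png
```

```text
[0.4777 0.0489 0.1494] [-0.053  -0.2204  2.0387 -0.0005  1.3241  1.4467]
wrist [0.5474 0.0541 0.2745] [-0.2254  0.2099 -1.4897]
cap_red [317.6 272.8] 0.7 [0.4814 0.0529 0.1135]
cap_green1 [ 58.6 273.4] 0.94 [0.4722 0.1781 0.1135]
cap_green1 [121.4 204. ] 0.84 [0.5089 0.1447 0.1135]
cap_green1 [284.7 204. ] 0.79 [0.5141 0.0701 0.1135]
cap_green1 [209.9 275.9] 0.77 [0.4761 0.1049 0.1135]
top [0.4146 0.1051 1.3239] [ 0.1051 -0.1061 -1.5497]
cap_green1 [446.8 218.9] 0.68 [ 0.6401 -0.2323  0.1135]
cap_green1 [301.5 266.5] 0.48 [0.5093 0.1422 0.1135]
cap_green1 [288.  281.7] 0.4 [0.4699 0.1757 0.1135]
lid_hinge [310.2 222.7] 0.97 [0.6208 0.122  0.1285]
lid_hinge [197.4 236.2] 0.6 [0.5805 0.4089 0.1285]
lid_edge [308.6 203.7] 0.9 [0.6262 0.1233 0.335 ]
lid_edge [434.6 218.7] 0.43 [ 0.5988 -0.1446  0.335 ]
scene [-0.4351 -0.5433  1.0382] [ 0.8322 -0.4667 -0.916 ]
cap_red [315.9 275.5] 0.51 [0.4777 0.0499 0.1135]
cap_green1 [296.2 270.5] 0.56 [0.4659 0.1036 0.1135]
cap_green1 [273.4 259.8] 0.37 [0.4684 0.1797 0.1135]
lid_hinge [323.6 233.7] 0.59 [0.6257 0.1217 0.1285]
lid_edge [314.2 277.8] 0.33 [ 0.2514 -0.0933  0.335 ]
```

View pics/l2.png

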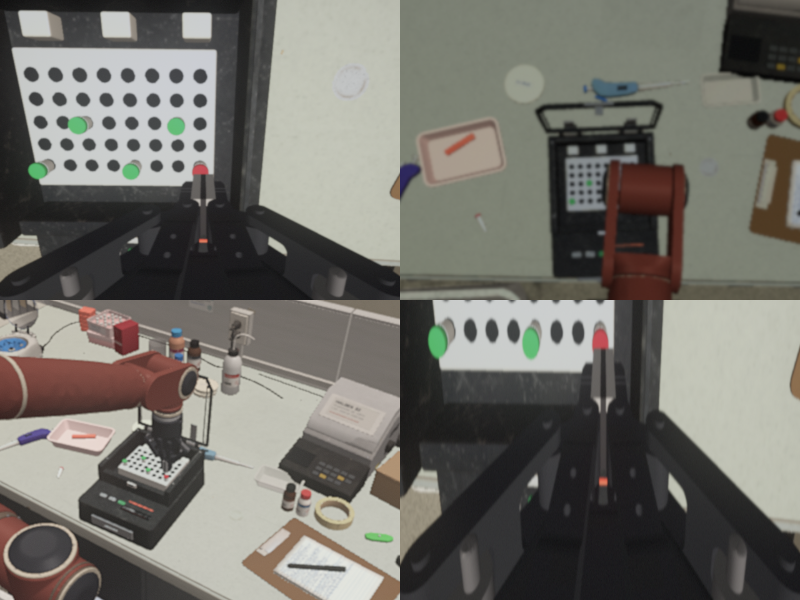

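step_arm --moves '[[[0, 0.1, -0.1], [0, 0, 0], 0], [[0, 0.1, -0.1], [0, 0, 0], 0], [[0, 0.1, -0.1], [0, 0, 0], 0], [[0, 0.1, -0.1], [0, 0, 0], 0], [[0, 0.1, -0.1], [0, 0, 0], 0], [[0, 0.1, -0.1], [0, 0, 0], 0], [[0, 0.1, -0.1], [0, 0, 0], 0], [[0, 0.1, -0.1], [0, 0, 0], 0], [[0, 0.1, -0.1], [0, 0, 0], 0], [[0, 0.1, -0.1], [0, 0, 0], 0]]'

```text
t: 5.83
tool_pos: [0.4791, 0.0499, 0.1504]
tool_rot: [1.157, 1.241, -1.156]
contact_force: [0.2, -1.1, -0.0]
opening: -0.0001
```

step_arm --moves '[[[0, 0, 0], [0, 0, 0], 0], [[0, 0, 0], [0, 0, 0], 0], [[0, 0, 0], [0, 0, 0], 0], [[0, 0, 0], [0, 0, 0], 0], [[0, 0, 0], [0, 0, 0], 0], [[0, 0, 0], [0, 0, 0], 0], [[0, 0, 0], [0, 0, 0], 0], [[0, 0, 0], [0, 0, 0], 0], [[0, 0, 0], [0, 0, 0], 0], [[0, 0, 0], [0, 0, 0], 0]]'

```text
t: 6.67
tool_pos: [0.4791, 0.0499, 0.1504]
tool_rot: [1.157, 1.241, -1.156]
contact_force: [-0.2, 0.2, -0.1]
opening: 0.0003
```

step_arm --moves '[[[0, 0, 0], [0, 0, 0], 0], [[0, 0, 0], [0, 0, 0], 0], [[0, 0, 0], [0, 0, 0], 0], [[0, 0, 0], [0, 0, 0], 0], [[0, 0, 0], [0, 0, 0], 0], [[0, 0, 0], [0, 0, 0], 0], [[0, 0, 0], [0, 0, 0], 0], [[0, 0, 0], [0, 0, 0], 0], [[0, 0, 0], [0, 0, 0], 0], [[0, 0, 0], [0, 0, 0], 0]]'

```text
t: 7.5
tool_pos: [0.4791, 0.0499, 0.1504]
tool_rot: [1.157, 1.241, -1.156]
contact_force: [0.1, 0.1, -0.4]
opening: 0.0
```

step_arm --moves '[[[-1, 0, 0], [0, 0, 0], 0], [[-3.5, 0, 0], [0, 0, 0], 0], [[-7, 0, 0], [0, 0, 0], 0], [[-10.5, 0, 0], [0, 0, 0], 0], [[-14, 0, -1], [0, 0, 0], 0], [[-17.5, 0, -2], [0, 0, 0], 0], [[-21, 0, -3], [0, 0, 0], 0], [[-24, 0, -4], [0, 0, 0], 0], [[-26.5, 1, -5], [0, 0, 0], 0], [[-27.5, 2, -6], [0, 0, 0], 0]]'

```text
t: 8.33
tool_pos: [0.4952, 0.1119, 0.432]
tool_rot: [1.161, 1.235, -1.15]
contact_force: [0.5, -0.1, 1.2]
opening: -0.0001
```

Run:
```python
from h import *
np.set_printoptions(precision=4,suppress=True)
print(delta([.70,.128,.425]))
g=[];H=np.array([.622,.123,.1285]);f=np.array([np.cos(.065),np.sin(.065),0])
for c in ["top","scene","wrist"]:
    im=cams.get_image(c)
    for n in ["lid_edge","lid_hinge"]:
        for r in finder.tip_of(c,n)[:3]:
            if r["conf"]>.3:
                o,d=ray(im,r["at"]);l=np.array([-f[1],f[0],0]);t=((H-o)@l)/(d@l);p=o+t*d-H
                print(c,n,r["at"],r["conf"],onz(im,r["at"],.1285),"in lid plane: back",p@f,"up",p[2])
```

```text
[ 0.8964 20.5368 -0.1484]
top lid_edge [309.6, 203.4] 0.56 [0.6712 0.1246 0.1285] in lid plane: back 0.1961349698914652 up -0.6826672302816219
top lid_hinge [213.0, 294.8] 0.33 [0.4329 0.362  0.1285] in lid plane: back -0.2074959316087929 up 1.174619731957847
scene lid_edge [322.6, 167.2] 0.72 [0.9417 0.3291 0.1285] in lid plane: back -0.006174630803513606 up 0.21531838425401756
scene lid_edge [321.6, 235.2] 0.62 [0.6165 0.1225 0.1285] in lid plane: back -0.005219139946986842 up -0.0002109365796510443
scene lid_hinge [320.5, 232.8] 0.61 [0.6244 0.1313 0.1285] in lid plane: back -0.011816906934451523 up 0.012182426092497145
wrist lid_edge [316.4, 7.9] 0.62 [0.6852 0.1331 0.1285] in lid plane: back -0.0170438392597818 up 0.277450795857433
wrist lid_hinge [320.9, 78.9] 0.56 [0.6176 0.1239 0.1285] in lid plane: back -0.01930503862797286 up 0.11611912493736126
```

step_arm --moves '[[[0, 1, 0], [0, 0, 0], 0], [[0, 3, 0], [0, 0, 0], 0], [[0, 6, 0], [0, 0, 0], 0], [[0, 9, 0], [0, 0, 0], 0], [[0, 12, 0], [0, 0, 0], 0], [[0, 15, 0], [0, 0, 0], 0], [[0, 17.5, 0], [0, 0, 0], 0], [[0, 19.5, 0], [0, 0, 0], 0], [[0, 20.5, 0], [0, 0, 0], 0], [[0, 20.5, 0], [0, 0, 0], 0]]'

```text
t: 9.62
tool_pos: [0.7005, 0.1249, 0.421]
tool_rot: [1.155, 1.244, -1.161]
contact_force: [0.0, -0.1, -1.0]
opening: 0.0001
```

```bash
python3 look.py pics/l3.png; python3 -c "
from h import *
print(delta([.70,.128,.322]))"
```

```text
[0.7005 0.1249 0.421 ] [ 0.0722  0.2177  1.1502 -0.0008  1.7779  1.573 ]
wrist [0.7705 0.13   0.5458] [-0.2283  0.2123 -1.4909]
lid_hinge [321.4 259.3] 0.96 [0.6162 0.1233 0.1285]
top [0.4146 0.1051 1.3239] [ 0.1051 -0.1061 -1.5497]
cap_red [197.7 234.9] 0.74 [0.586  0.4121 0.1135]
cap_red [144.3 284.4] 0.57 [0.4562 0.5413 0.1135]
scene [-0.4351 -0.5433  1.0382] [ 0.8322 -0.4667 -0.916 ]
cap_red [365.8 258.2] 0.45 [ 0.6124 -0.022   0.1135]
cap_red [314.5 273. ] 0.43 [0.484  0.0584 0.1135]
cap_green1 [289.7 299.5] 0.68 [0.3663 0.0532 0.1135]
cap_green1 [294.6 257.7] 0.61 [0.5074 0.138  0.1135]
cap_green1 [316.5 266.2] 0.46 [0.5102 0.0694 0.1135]
cap_green1 [299.2 268.1] 0.45 [0.4783 0.1027 0.1135]
lid_hinge [321.7 234.4] 0.83 [0.6199 0.1243 0.1285]
lid_edge [325.5 165.9] 0.79 [0.6392 0.1286 0.335 ]
[10.18714011  0.1857136  -0.26554574]
```

View pics/l3.png

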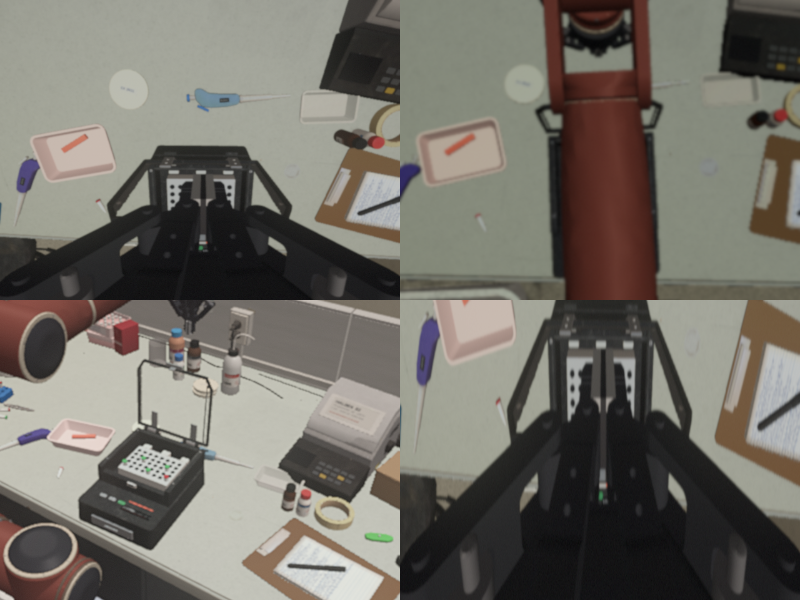

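step_arm --moves '[[[0.7, 0.2, 0], [0, 0, 0], 0], [[2, 0.4, -0.1], [0, 0, 0], 0], [[3.5, 0.4, -0.2], [0, 0, 0], 0], [[5, 0.4, -0.3], [0, 0, 0], 0], [[6.5, 0.4, -0.3], [0, 0, 0], 0], [[8, 0.4, -0.3], [0, 0, 0], 0], [[9.2, 0.4, -0.3], [0, 0, 0], 0], [[9.9, 0.4, -0.3], [0, 0, 0], 0], [[10, 0.4, -0.3], [0, 0, 0], 0], [[10, 0.4, -0.3], [0, 0, 0], 0]]'

```text
t: 11.2
tool_pos: [0.702, 0.1284, 0.3233]
tool_rot: [1.156, 1.243, -1.159]
contact_force: [0.2, -0.8, -0.2]
opening: -0.0003
```

step_arm --moves '[[[0, -1, 0], [0, 0, 0], 0], [[0, -2.5, 0], [0, 0, 0], 0], [[0, -4, 0], [0, 0, 0], 0], [[0, -5.5, 0], [0, 0, 0], 0], [[0, -6.5, 0], [0, 0, 0], 0], [[0, -7.5, 0], [0, 0, 0], 0], [[0, -8.5, 0], [0, 0, 0], 0], [[0.2, -9.5, 0], [0, 0, 0], 0], [[0.4, -10.5, 0], [0, 0, 0], 0], [[0.6, -11.5, 0], [0, 0, 0], 0]]'

```text
t: 12.03
tool_pos: [0.5873, 0.1204, 0.3187]
tool_rot: [1.157, 1.241, -1.157]
contact_force: [1.5, 0.6, 1.7]
opening: -0.0
```

```bash
python3 look.py pics/l4.png
```

```text
[0.5873 0.1204 0.3187] [ 0.0783 -0.0401  1.5899 -0.0005  1.591   1.5786]
wrist [0.6567 0.1255 0.4438] [-0.2242  0.2088 -1.4906]
cap_red [383.  315.3] 0.69 [0.4797 0.053  0.1135]
cap_red [613.7 148.3] 0.66 [ 0.6607 -0.1352  0.1135]
cap_green1 [370.1 280.2] 0.71 [0.5177 0.0703 0.1135]
cap_green1 [294.3 279.3] 0.6 [0.5133 0.1459 0.1135]
cap_green1 [261.3 313.2] 0.57 [0.4734 0.178  0.1135]
lid_hinge [322.4 179.3] 0.62 [0.6165 0.1247 0.1285]
lid_edge [323.5 378.5] 0.77 [0.5718 0.12   0.335 ]
top [0.4146 0.1051 1.3239] [ 0.1051 -0.1061 -1.5497]
cap_red [215.7 293.5] 0.41 [0.4366 0.3585 0.1135]
cap_red [446.9 214.9] 0.28 [ 0.6507 -0.2327  0.1135]
cap_green1 [307.1 229.4] 0.33 [0.6057 0.1299 0.1135]
lid_hinge [308.8 219.7] 0.69 [0.6286 0.1258 0.1285]
lid_edge [308.2 230.5] 0.74 [0.5684 0.123  0.335 ]
scene [-0.4351 -0.5433  1.0382] [ 0.8322 -0.4667 -0.916 ]
cap_red [314.9 276.2] 0.52 [0.4739 0.0505 0.1135]
cap_green1 [273.1 262.9] 0.61 [0.4575 0.1725 0.1135]
cap_green1 [295.2 256.9] 0.5 [0.5111 0.1386 0.1135]
cap_green1 [300.5 270.6] 0.39 [0.4718 0.0941 0.1135]
cap_green1 [313.1 267.7] 0.35 [0.5    0.0734 0.1135]
lid_edge [312.9 178.5] 0.79 [0.5673 0.12   0.335 ]
```

View pics/l4.png

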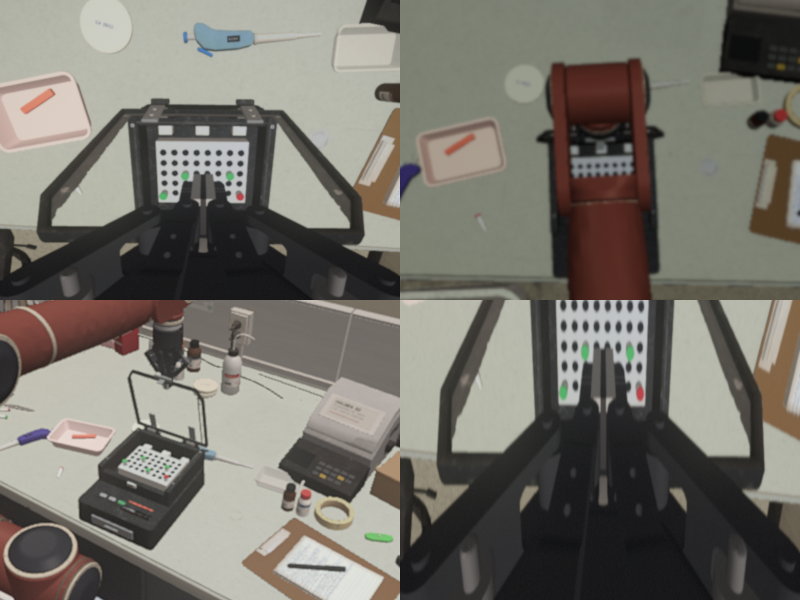

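step_arm --moves '[[[0.3, -0.9, 0], [0, 0, 0], 0], [[0.6, -1.8, 0], [0, 0, 0], 0], [[1.3, -3.4, 0], [0, 0, 0], 0], [[2.2, -5, 0], [0, 0, 0], 0], [[3.2, -6.4, 0], [0, 0, 0], 0], [[4.4, -7.8, 0], [0, 0, 0], 0], [[5.7, -9, 0], [0, 0, 0], 0], [[7.1, -10.1, 0], [0, 0, 0], 0], [[8.6, -11, 0], [0, 0, 0], 0], [[8.6, -11, 0], [0, 0, 0], 0]]'

```text
t: 13.62
tool_pos: [0.4738, 0.1124, 0.2279]
tool_rot: [1.152, 1.247, -1.164]
contact_force: [-0.8, 0.2, -0.1]
opening: -0.0004
```

```bash
python3 look.py pics/l5.png | grep -E "lid|^\["
```

```text
[0.4738 0.1124 0.2279] [ 0.0803 -0.2685  1.9437 -0.0007  1.475   1.5803]
lid_edge [321.8 403.3] 0.82 [0.5287 0.1168 0.335 ]
lid_hinge [307.3 222.1] 0.74 [0.6223 0.1295 0.1285]
lid_edge [311.8 292.8] 0.88 [0.4377 0.1128 0.335 ]
lid_hinge [322.7 235.9] 0.68 [0.6155 0.1182 0.1285]
lid_edge [287. 242.] 0.98 [0.3163 0.0189 0.335 ]
```

View pics/l5.png

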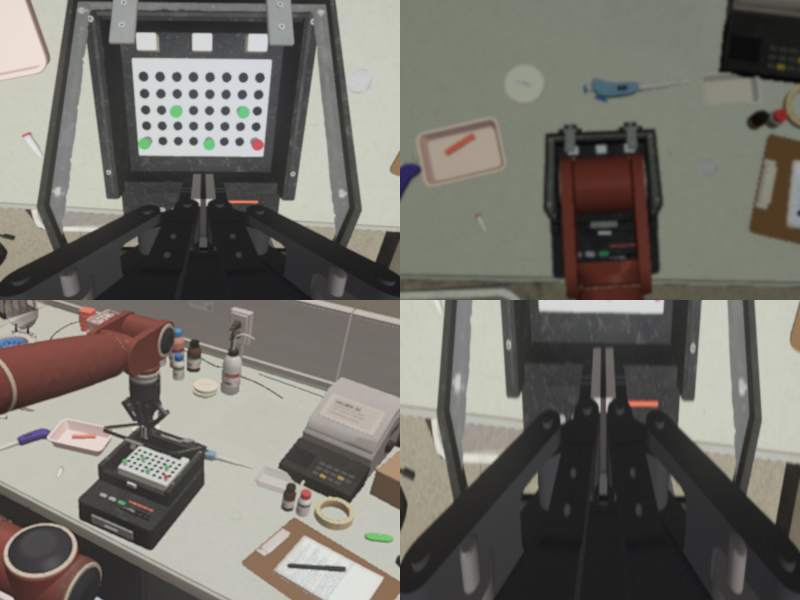

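step_arm --moves '[[[0.6, -0.3, 0], [0, 0, 0], 0], [[1.4, -0.6, 0], [0, 0, 0], 0], [[2.3, -1, 0], [0, 0, 0], 0], [[3.2, -1.3, 0], [0, 0, 0], 0], [[4.1, -1.5, 0], [0, 0, 0], 0], [[5, -1.7, 0], [0, 0, 0], 0], [[5.8, -1.8, 0], [0, 0, 0], 0], [[6.5, -1.9, 0], [0, 0, 0], 0], [[7, -2, 0], [0, 0, 0], 0], [[7.4, -2, 0], [0, 0, 0], 0]]'

```text
t: 15.2
tool_pos: [0.4571, 0.111, 0.1569]
tool_rot: [1.155, 1.243, -1.16]
contact_force: [-0.4, 0.9, -0.1]
opening: -0.0002
```

step_arm --moves '[[[0.1, 0, 0], [0, 0, 0], 0], [[0.2, 0, 0], [0, 0, 0], 0], [[0.3, 0, 0], [0, 0, 0], 0], [[0.4, 0, 0], [0, 0, 0], 0], [[0.5, 0, 0], [0, 0, 0], 0], [[0.5, 0, 0], [0, 0, 0], 0], [[0.5, 0, 0], [0, 0, 0], 0], [[0.5, 0, 0], [0, 0, 0], 0], [[0.5, 0, 0], [0, 0, 0], 0], [[0.5, 0, 0], [0, 0, 0], 0]]'

```text
t: 16.03
tool_pos: [0.4571, 0.111, 0.152]
tool_rot: [1.155, 1.243, -1.16]
contact_force: [0.5, 0.0, -0.1]
opening: 0.0002
```

step_arm --moves '[[[0.1, 0, 0], [0, 0, 0], 0], [[0.2, 0, 0], [0, 0, 0], 0], [[0.3, 0, 0], [0, 0, 0], 0], [[0.4, 0, 0], [0, 0, 0], 0], [[0.4, 0, 0], [0, 0, 0], 0], [[0.4, 0, 0], [0, 0, 0], 0], [[0.4, 0, 0], [0, 0, 0], 0], [[0.4, 0, 0], [0, 0, 0], 0], [[0.4, 0, 0], [0, 0, 0], 0], [[0.4, 0, 0], [0, 0, 0], 0]]'

```text
t: 16.87
tool_pos: [0.4571, 0.111, 0.148]
tool_rot: [1.155, 1.243, -1.16]
contact_force: [0.1, -0.1, 0.4]
opening: 0.0001
```

step_arm --moves '[[[0, 0, 0], [0, 0, 0], 0], [[0.1, 0, 0], [0, 0, 0], 0], [[0.1, 0, 0], [0, 0, 0], 0], [[0.1, 0, 0], [0, 0, 0], 0], [[0.1, 0, 0], [0, 0, 0], 0], [[0.1, 0, 0], [0, 0, 0], 0], [[0.1, 0, 0], [0, 0, 0], 0], [[0.1, 0, 0], [0, 0, 0], 0], [[0.1, 0, 0], [0, 0, 0], 0], [[0.1, 0, 0], [0, 0, 0], 0]]'

```text
t: 17.7
tool_pos: [0.4573, 0.111, 0.1475]
tool_rot: [1.155, 1.243, -1.159]
contact_force: [-2.8, -1.2, 4.8]
opening: -0.0001
```

step_arm --moves '[[[-0.3, 0, 0], [0, 0, 0], 0], [[-1, 0, 0], [0, 0, 0], 0], [[-2.5, 0, 0], [0, 0, 0], 0], [[-5, 0, 0], [0, 0, 0], 0], [[-8, 0, 0], [0, 0, 0], 0], [[-11, 0, 0], [0, 0, 0], 0], [[-14, 0, 0], [0, 0, 0], 0], [[-16, 0, 0], [0, 0, 0], 0], [[-17, 0, 0], [0, 0, 0], 0], [[-17, 0, 0], [0, 0, 0], 0]]'

```text
t: 18.53
tool_pos: [0.4587, 0.1113, 0.3205]
tool_rot: [1.158, 1.239, -1.155]
contact_force: [1.2, 0.4, 0.4]
opening: 0.0001
```

```bash
python3 look.py pics/l6.png | grep -E "lid|^\[|wrist|top|scene"
```

```text
[0.4587 0.1113 0.3205] [ 0.0805 -0.3583  1.8615 -0.0008  1.6355  1.5807]
wrist [0.5279 0.1164 0.4459] [-0.2226  0.207  -1.4907]
lid_hinge [323.   15.3] 0.79 [0.6166 0.1239 0.1285]
lid_edge [323.4 264.7] 0.6 [0.486  0.1139 0.335 ]
lid_edge [324.  178.3] 0.51 [0.5144 0.1157 0.335 ]
top [0.4146 0.1051 1.3239] [ 0.1051 -0.1061 -1.5497]
lid_hinge [308.6 223.2] 0.61 [0.6195 0.1261 0.1285]
lid_edge [309.3 308. ] 0.73 [0.4064 0.1173 0.335 ]
scene [-0.4351 -0.5433  1.0382] [ 0.8322 -0.4667 -0.916 ]
lid_hinge [323.3 234.9] 0.97 [0.6204 0.1193 0.1285]
lid_edge [279.1 277.9] 0.73 [ 0.213  -0.0366  0.335 ]
```

View pics/l6.png

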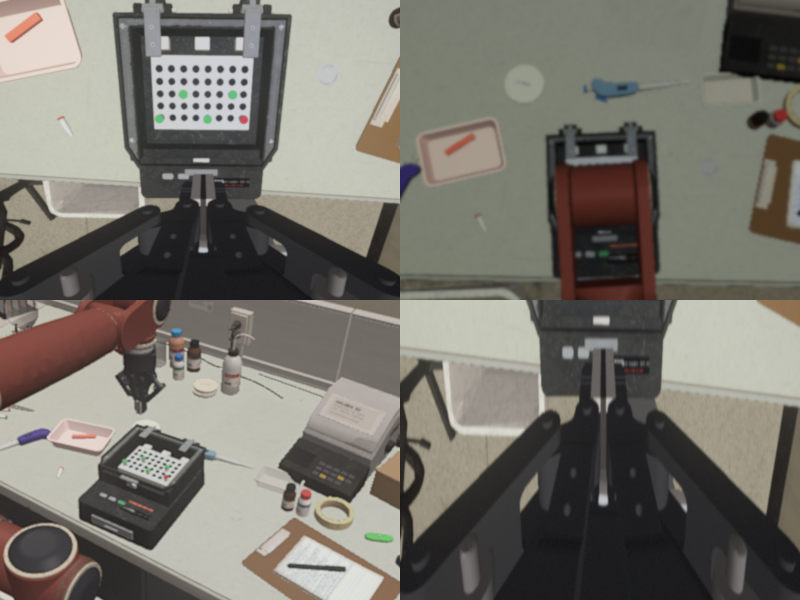

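Run:
```python
from h import *
rs=[]
for c in ["top","scene","wrist"]:
    im=cams.get_image(c)
    L=[r for r in finder.tip_of(c,"lid_edge") if abs(onz(im,r["at"],.1305)[0]-.41)<.05][:1]
    for r in L: rs.append(ray(im,r["at"])); print(c,r["at"],r["conf"],onz(im,r["at"],.1305))
if len(rs)>1: print(tri(rs))
```

```text
top [309.3, 305.8] 0.76 [0.41008333 0.1200006  0.1305    ]
scene [277.6, 277.3] 0.75 [0.40127518 0.11526995 0.1305    ]
wrist [326.0, 263.5] 0.78 [0.40896884 0.10680672 0.1305    ]
[0.4075167  0.11493057 0.12692106]
```

```bash
python3 -c "
from h import *
print(ctrl.finish_job())"
```

```text
the job is handed in; nothing more can be done
None
```

I pointed at the red cap in the reader's block, then pushed the lid shut from behind, and handed the job in at about 19 s. `finish_job` gives no verdict, so what follows is my own checks.

- **Pointing:** I came straight down over the red cap and held the closed fingertips about 2 cm above it for at least 2.5 s. The lid was upright and the force readings stayed within about 1 N, which is the sensor noise. My estimates of the cap position differed by 3–4 mm between views, well inside the 14 mm allowed. No green cap was approached.
- **Closing the lid:** I went over the lid, came down behind it and pushed it over in an arc at about 1 rad/s, always on the outer face. It met its stop with 4.8 N upward at a TCP height of 0.1475 m, the height I worked out for a shut lid.
- **Final check:** After I withdrew, the three cameras placed the lid's free edge at x 0.408 m and z 0.127 m. A shut lid should be at 0.411 m and 0.1305 m, so this agrees to within about 4 mm.
- **Loose things:** In the last picture they look unmoved; I did not measure them one by one.
- **Detector errors:** The networks gave some false hits, such as red caps outside the block. I rejected these by checking them against the pictures and the block's grid.

I viewed 7 pictures out of the budget of 10.

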